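# Gauge three mounted lino blocks for type height

## Task

One at a time, slide each of the three mounted lino blocks along the bed of the type-high gauge, end first, until it stops, and put it where it belongs before you take the next. The one that passes the go mouth but stops at the no-go step is ready for the press and goes in the galley; the one that will not enter the mouth goes on the bench hook for planing; the one that runs past the step to the back wall goes on the packing card for underlaying. Lay each one flat and face up, and leave the scraper and the ink tin where they are.

Things in the scene. Friction and masses are not known exactly. Their poses are not given: they have to be found in the camera images.
- block_a: mounted lino block, one of three that look alike: plywood base, dark lino face on top cut with a sprig, 100 mm long (x) x 55 mm wide (y), about 0.1 kg. One is 19.2 mm high (too low), one 23.2 (type-high), one 27.2 (too high); you are not told which. Origin: middle of the underside, z up. Starts flat, face up, length within 0.4 rad of straight away from the robot
- block_b: mounted lino block, one of three that look alike: plywood base, dark lino face on top cut with a sprig, 100 mm long (x) x 55 mm wide (y), about 0.1 kg. One is 19.2 mm high (too low), one 23.2 (type-high), one 27.2 (too high); you are not told which. Origin: middle of the underside, z up. Starts flat, face up, length within 0.4 rad of straight away from the robot
- block_c: mounted lino block, one of three that look alike: plywood base, dark lino face on top cut with a sprig, 100 mm long (x) x 55 mm wide (y), about 0.1 kg. One is 19.2 mm high (too low), one 23.2 (type-high), one 27.2 (too high); you are not told which. Origin: middle of the underside, z up. Starts flat, face up, length within 0.4 rad of straight away from the robot
- gauge: type-high limit gauge, fixed, rigid: flat steel bed 72 mm wide, top at z = 8 mm, x = -115 to +66 mm, no side walls; a dark cast arm (top at 57 mm) overhangs its far end from x = 0 on. Origin: on the bench under the middle of the mouth; +x points into the gap, away from the robot (up to 0.2 rad off), z up
- gauge_mouth (a point): go mouth of the gauge, where the arm begins: middle of the bed's top at x = 0. From here on the gap is 25.2 mm high over the bed; the leading end of a too-high block stops here. Keep a block level, its underside on the bed or less than 1.5 mm above it. Axes as the gauge
- gauge_step (a point): no-go step of the gauge: on the bed's top, 20 mm in from the mouth. From here on the gap is only 21.2 mm high; the leading end of the type-high block stops here
- gauge_back (a point): solid back wall of the gauge: on the bed's top, 38 mm in from the mouth; the leading end of the too-low block stops here
- galley: galley, fixed: flat steel tray 150 mm (x) by 200 mm (y), floor top at z = 2 mm, 11 mm high rims 2 mm thick on the far (+x) end and both y sides, open on the -x side. Origin: middle of its underside
- packing_card: packing card, fixed: a grey-brown stack of sheets 140 mm (x) by 110 mm (y), top at z = 6 mm. Origin: middle of its underside
- bench_hook: wooden bench hook, fixed: board 170 mm (x) by 100 mm (y), top at z = 10 mm, with a cleat 20 mm wide standing to z = 30 mm across its far end (x = +65 to +85 mm), leaving free board from x = -85 to +65 mm. Origin: middle of its underside
- scraper: bystander: yellow-handled razor scraper lying flat, 126 x 42 mm, 12 mm high. Origin: middle of its underside
- ink_tin: bystander: open ink tin 86 mm across, 60 mm high. Origin: middle of its underside
Things that resemble listed ones, but are neither listed nor needed, are in the scene too. What is shaped like the block_c but blue is not meant.

How it is judged:
By the outcome, as a careful person would: the job done as asked, in the order asked, and still so for the second after the job is handed in, with the robot touching nothing.
It also fails if it takes over 72 s, if anything falls off the work surface, if the arm or the gripper's body presses on something with over 40 N, if the wrist force passes 120 N, or if a joint passes its speed limit or range.

## Robot

A 7-joint arm with a two-finger parallel gripper is mounted at the origin on the work surface; the furniture and walls round the work are solid. World frame = base frame: x ahead of the robot, y to its left, z up, the work surface at z = 0. Lengths are in m, angles in rad, forces in N, time in s.
With the tool pointing down it reaches from about 0.425 to 0.925 m from the base axis. Payload 6.8 kg.
Tool frame: the origin (TCP) lies midway between the tips of the shut fingers; the grasp point (between the pads) lies r.grip_point_offset behind it (r.grip_point_offset is the distance from the TCP to the grasp point, in m); z points along the fingers, y is the line along which they close (so a half turn about z gives the same grasp; the last joint's range is limited). The gripper opens to 85 mm and grips with 20 to 120 N. Pads are 22 mm wide; open, the fingers measure 114 mm over their backs; the gripper's body (76 mm by 85 mm) begins 54 mm behind the grasp point. The pads swing forward as they close: fully open they stand 13 mm farther back than shut.
Start: joints at [-1.436, 0.477, 0.022, 1.555, -0.011, 1.109, -0.083], TCP at [0.162, 0.655, 0.231] pointing down, gripper open.
Joint ranges: [-2.96, 2.96], [-0.34, 2.1], [-1.41, 1.46], [0.24, 2.44], [-1.37, 4.51], [0.17, 1.92], [-2.96, 2.96]. Speed limits (rad/s): [2.39, 2.39, 3.14, 3.14, 3.14, 3.14, 3.14].

## Interface

Orientations are given as a rotation vector (axis times angle).
In Python, from bench import r gives the robot as it stands. The module is installed in compiled form; this text tells all that it offers.
- The arm moves only by the shell command python3 -m crank 'ROWS' [FORCE]. ROWS is JSON, a list of rows, each a list of 5 numbers: the shift along the world's x, y, z in units of 200 mm (1.0 is 200 mm), then the turn about the world's z in units of 45 degrees (1.0 is 45 degrees), then the opening, from -1 (shut) to 1 (fully open). In form: [[dx, dy, dz, turn, jaw], ...]. A call has 1 to 8 rows; each row shifts and turns the commanded pose from where the row before left it; what a row does not reach is not made up. A row lasts 1/12 s, in which the tool goes at most 41.7 mm and 7.16 degrees, less where a joint would pass 70% of its speed; a pose out of reach is approached as far as the arm can. A call with a number of a shift or a turn outside -1 to 1 is refused whole. A call with a gripper value outside its range is refused whole. The fingers move at their own pace and stop on an object; FORCE is the grip in N (left out, the last holds). Time passes only in rows, so rows that do not move let the fingers close. It gives the time, the measured TCP pose, the force, the opening and the grip force at its end, in the units of the state.
- r.get_obs(): the state, without advancing time (a new reading comes with each control period).
- r.grab_frame(name): name is "scene" or "top"; returns the picture (420x560x3 uint8, blue, green, red); there is no depth.
- r.camera_model(name): a dict with "fx", "fy", "cx", "cy" (pixels), "R" (3x3) and "t" (3): a world point X has camera coordinates R X + t. Camera axes: x right, y down, z forward; pixel columns grow to the right and rows downward; lengths in m; the calibration is good to about 2 mm. A picture is of the moment at which its call begins. camera_model takes no time and is no camera call.
- r.hand_in(): hands the job in; it is judged then, once.
The state is a dict: "clock": time; "joints": joint angles; "qvel": joint speeds; "tau": joint torques, N m; "tcp_pos": TCP position; "orientation": TCP orientation; "contact_force": force on the tool from outside, world axes, zero at the start; "moment": the same for the moment, N m; "grip_width": finger opening in m; "gripper_force": force on a finger pad.
Only numpy, scipy, OpenCV 4.12 (cv2) and the standard library are available. Lean on these libraries where they do the work, as an engineer would, in place of code of your own. Each camera call takes 0.05 s, during which the arm holds its last target. There are 200 camera calls.

## Working session

There is one attempt and no reset: what is moved stays moved. The work goes in short steps, Python scripts to look and compute and a shell command to move; the robot and the scene stay as the last step left them, time stands still between calls to the robot, and variables do not carry over. Pictures are saved under pics/ and viewed, at most 10 in all, crops included, and the job is handed in when it is done.

```bash
mkdir -p pics
python3 - <<'E'
from bench import r
import cv2,numpy as np
for n in("scene","top"):
    cv2.imwrite(f"pics/{n}0.png",r.grab_frame(n)); m=r.camera_model(n); print(n,m)
print(r.get_obs(), r.grip_point_offset)
E
```

```text
scene {'fx': 435.58352229651786, 'fy': 435.58352229651786, 'cx': 276.21875810489166, 'cy': 205.49165220025273, 'R': array([[ 0.7479102 , -0.66339509,  0.02317957],
       [-0.24003714, -0.30284386, -0.92231652],
       [ 0.61888004,  0.68424597, -0.38573948]]), 't': array([-0.42585744,  0.15356081,  1.29987521])}
top {'fx': 513.0897409281883, 'fy': 513.0897409281883, 'cx': 290.24387255491143, 'cy': 198.9875669671504, 'R': array([[ 0.0268845 , -0.99963746,  0.00147387],
       [-0.97908461, -0.02662913, -0.20170327],
       [ 0.20166939,  0.00397965, -0.97944557]]), 't': array([-0.08238282,  0.48021328,  1.42087633])}
{'clock': 0.1, 'joints': array([-1.43607963,  0.47775945,  0.02235502,  1.5563559 , -0.01149809,
        1.10930123, -0.08309738]), 'qvel': array([ 0.00056678, -0.00145967, -0.0004    , -0.00196451, -0.00030015,
        0.00208288,  0.00059392]), 'tau': array([ 3.98493881e-03, -5.97763467e+01,  1.61367517e+00, -2.81955117e+01,
        1.28454203e-02,  5.04954223e-03, -1.65861616e-05]), 'tcp_pos': array([0.16218506, 0.65467026, 0.23039361]), 'orientation': array([-3.80450766e-01, -3.11839588e+00,  2.66078247e-03]), 'contact_force': array([0.05997273, 0.33462097, 0.19856909]), 'moment': array([-0.016534  ,  0.00191649, -0.02188539]), 'gripper_force': 0.0, 'grip_width': 0.08540166875617289} 0.0187
```

View pics/scene0.png

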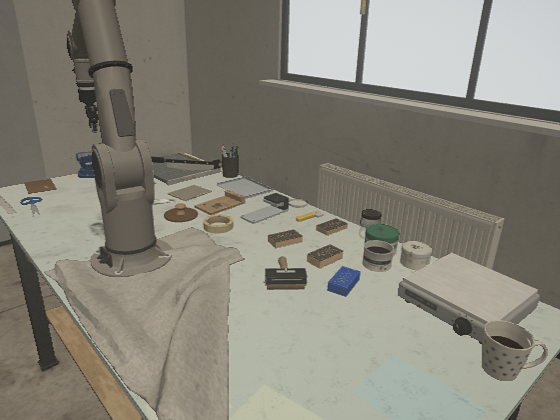

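View pics/top0.png

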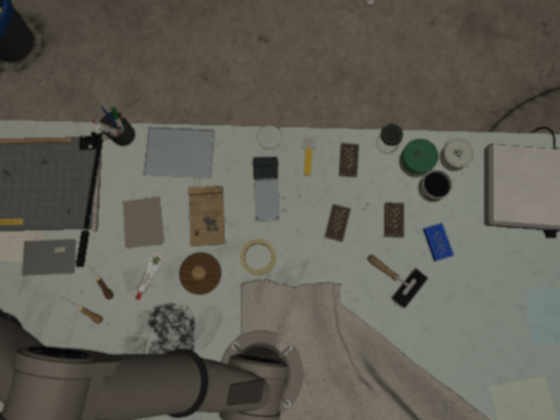

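Scene and top both show three brown/dark blocks: top pixels (348,160), (338,222), (394,220). Look-alikes are the blue block (438,241) and the brayer (410,288). The gauge is at (266,188), with its dark arm at (265,168). The galley is at (180,153), the card at (143,222), the hook at (207,215), the scraper at (309,158) and the ink tin at (436,185). The grey plate (50,257) and the cutting mat are also there but not needed. By the description I choose the three brown blocks, and I'll check that in a close crop with contours.

```bash
cat > h.py <<'E'
from bench import r
import cv2,numpy as np
M={n:r.camera_model(n) for n in("scene","top")}
def ray(n,p):
    m=M[n]; d=m["R"].T@np.array([(p[0]-m["cx"])/m["fx"],(p[1]-m["cy"])/m["fy"],1]); return -m["R"].T@m["t"],d
def plane(n,p,z):
    o,d=ray(n,p); return o+d*(z-o[2])/d[2]
def tri(pt,ps):
    (a,u),(b,v)=ray("top",pt),ray("scene",ps)
    s=np.linalg.lstsq(np.c_[u,-v],b-a,rcond=None)[0]; p,q=a+u*s[0],b+v*s[1]
    return (p+q)/2,np.linalg.norm(p-q)
def proj(n,X):
    m=M[n]; c=m["R"]@np.array(X)+m["t"]; return np.array([m["fx"]*c[0]/c[2]+m["cx"],m["fy"]*c[1]/c[2]+m["cy"]])
def yaw(box):  # world yaw of long axis of a 4-corner polygon
    e=max((box[1]-box[0],box[2]-box[1]),key=np.linalg.norm); a=np.degrees(np.arctan2(e[1],e[0])); return (a+90)%180-90
E
python3 - <<'E'
from h import *
I={n:cv2.imread(f"pics/{n}0.png") for n in M}
seeds={"top":dict(b1=(348,160),b2=(338,222),b3=(394,220),gbed=(266,203),garm=(265,168),galley=(180,153),card=(143,222),hook=(207,235),cleat=(207,190),tin=(436,185),blue=(438,241))}
for k,s in seeds["top"].items():
    print(k,s,"bgr",I["top"][s[1],s[0]],"z0",plane("top",s,0).round(3),"scene px",proj("scene",plane("top",s,0.01)).round(0))
def crop(n,x0,y0,x1,y1,f):
    c=cv2.resize(I[n][y0:y1,x0:x1],None,fx=f,fy=f,interpolation=cv2.INTER_CUBIC); return cv2.convertScaleAbs(c,alpha=1.6 if n=="top" else 1.2)
a=crop("top",120,120,460,262,2.35); b=crop("scene",165,170,420,290,3.1)
cv2.imwrite("pics/c_top.png",a);cv2.imwrite("pics/c_sc.png",b)
E
```

```text
b1 (348, 160) bgr [38 47 57] z0 [ 0.617 -0.24   0.   ] scene px [331. 225.]
b2 (338, 222) bgr [41 52 61] z0 [ 0.427 -0.211  0.   ] scene px [286. 238.]
b3 (394, 220) bgr [48 60 70] z0 [ 0.438 -0.376  0.   ] scene px [326. 256.]
gbed (266, 203) bgr [106 110 105] z0 [0.478 0.002 0.   ] scene px [257. 214.]
garm (265, 168) bgr [31 35 31] z0 [0.585 0.009 0.   ] scene px [277. 206.]
galley (180, 153) bgr [105 108 103] z0 [0.625 0.267 0.   ] scene px [244. 186.]
card (143, 222) bgr [74 87 93] z0 [0.412 0.361 0.   ] scene px [190. 190.]
hook (207, 235) bgr [59 83 99] z0 [0.378 0.171 0.   ] scene px [208. 206.]
cleat (207, 190) bgr [56 80 96] z0 [0.513 0.179 0.   ] scene px [236. 197.]
tin (436, 185) bgr [ 9 10  8] z0 [ 0.547 -0.502  0.   ] scene px [382. 261.]
blue (438, 241) bgr [94 61 48] z0 [ 0.379 -0.503  0.   ] scene px [345. 281.]
```

View pics/c_top.png

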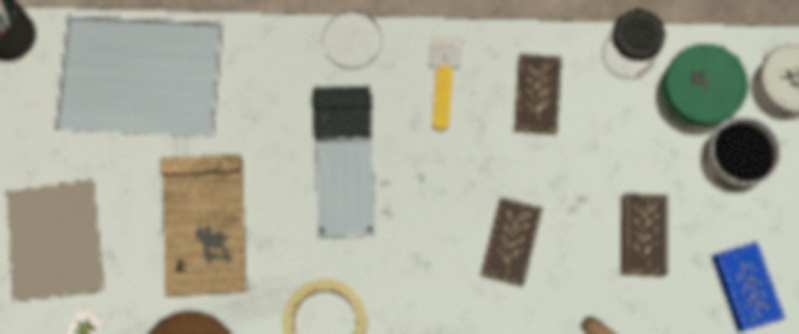

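View pics/c_sc.png

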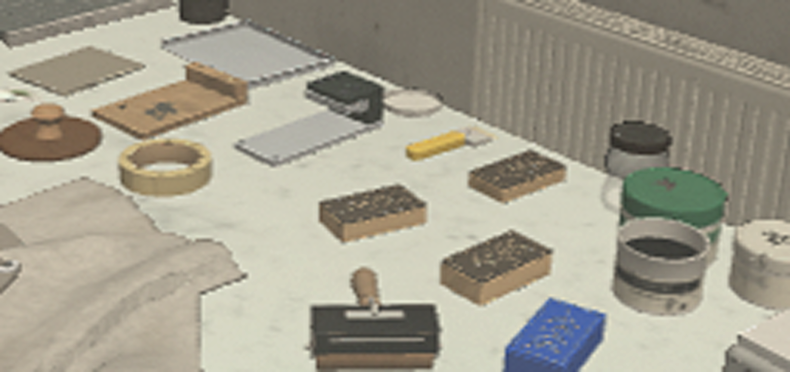

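Crops confirm the choice: three plywood blocks with dark sprig-cut faces, at top-crop (538,94), (511,241) and (644,235); the blue one at (748,286) is excluded. The gauge bed is at (345,187) with its dark arm at (342,112). Next I measure by contours in both views.

```bash
cat >> h.py <<'E'
def big(img,box,f=6):
    x0,y0,x1,y1=box; return cv2.resize(img[y0:y1,x0:x1],None,fx=f,fy=f,interpolation=cv2.INTER_CUBIC)
def rect(img,box,fn,f=6):
    """largest contour of mask fn(bgr float) in the box -> minAreaRect corners, full-image pixels"""
    b=cv2.GaussianBlur(big(img,box,f),(0,0),2); m=fn(b.astype(np.float32)).astype(np.uint8)
    m=cv2.morphologyEx(m,cv2.MORPH_CLOSE,np.ones((15,15))); m=cv2.morphologyEx(m,cv2.MORPH_OPEN,np.ones((9,9)))
    c=max(cv2.findContours(m,0,2)[0],key=cv2.contourArea)
    q=lambda p:(np.asarray(p,float)+.5)/f-.5+np.array(box[:2])
    hull=cv2.convexHull(c); poly=cv2.approxPolyN(hull,4).reshape(-1,2)
    mo=cv2.moments(c); return q(cv2.boxPoints(cv2.minAreaRect(c))),q(poly),q((mo["m10"]/mo["m00"],mo["m01"]/mo["m00"]))
E
python3 - <<'E'
from h import *
T=cv2.imread("pics/top0.png");S=cv2.imread("pics/scene0.png")
g=lambda b:b.mean(2)
bl={"b1":((330,135,367,185),(312,210,352,241)),"b2":((320,197,357,248),(264,225,307,253)),"b3":((378,197,412,243),(303,240,346,272))}
for k,(bt,bs) in bl.items():
    R,P,c=rect(T,bt,lambda b:g(b)<85); _,Ps,cs=rect(S,bs,lambda b:g(b)<100)
    X,e=tri(c,cs); W=np.array([plane("top",p,.022)[:2] for p in R])
    print(k,"tri",X.round(4),"err",round(e,4),"ctr",W.mean(0).round(4),"yaw",yaw(W).round(1),"size",np.linalg.norm(W[1]-W[0]).round(3),np.linalg.norm(W[2]-W[1]).round(3))
    # base height check: full footprint bottom
tg={"galley":((140,120,220,185),.008,lambda b:(g(b)<122)),"card":((118,188,170,252),.006,lambda b:g(b)<112),"hook":((184,180,230,250),.012,lambda b:(b[...,2]-b[...,0]>20)),"gaugeall":((248,150,284,226),.008,lambda b:g(b)<122),"garm":((248,150,284,185),.057,lambda b:g(b)<60)}
for k,(bt,z,fn) in tg.items():
    R,P,c=rect(T,bt,fn); W=np.array([plane("top",p,z)[:2] for p in R]); Q=np.array([plane("top",p,z)[:2] for p in P])
    print(k,"ctr",W.mean(0).round(4),"yaw",yaw(W).round(1),"size",np.linalg.norm(W[1]-W[0]).round(3),np.linalg.norm(W[2]-W[1]).round(3),"quad",Q.round(3).tolist())
print("bench",[T[y,x] for y,x in((205,300),(170,230))])
E
```

```text
b1 tri [ 0.6121 -0.2372  0.0105] err 0.007 ctr [ 0.6118 -0.2382] yaw -3.0 size 0.103 0.055
b2 tri [ 0.4201 -0.2049  0.0159] err 0.0072 ctr [ 0.4225 -0.2068] yaw -13.1 size 0.101 0.054
b3 tri [ 0.4327 -0.3682  0.0164] err 0.0086 ctr [ 0.4357 -0.37  ] yaw -1.0 size 0.057 0.103
galley ctr [0.627  0.2671] yaw -88.4 size 0.203 0.243 quad [[0.731, 0.153], [0.515, 0.141], [0.549, 0.375], [0.725, 0.397]]
card ctr [0.4118 0.3612] yaw 10.0 size 0.12 0.149 quad [[0.347, 0.29], [0.331, 0.407], [0.473, 0.428], [0.494, 0.316]]
hook ctr [0.4357 0.1753] yaw 5.6 size 0.104 0.176 quad [[0.352, 0.117], [0.344, 0.217], [0.519, 0.236], [0.527, 0.131]]
gaugeall ctr [0.5287 0.0027] yaw 1.7 size 0.103 0.223 quad [[0.642, -0.045], [0.425, -0.051], [0.412, 0.05], [0.639, 0.056]]
garm ctr [0.5709 0.0052] yaw -85.7 size 0.071 0.064 quad [[0.542, -0.029], [0.536, 0.037], [0.601, 0.043], [0.604, -0.029]]
bench [array([117, 127, 124], dtype=uint8), array([116, 125, 123], dtype=uint8)]
```

Run:
```python
from h import *
T=cv2.imread("pics/top0.png");S=cv2.imread("pics/scene0.png")
g=lambda b:b.mean(2)
d=lambda b:b[...,0]-b[...,2]
for k,bt,z,fn in (("bed",(246,176,288,228),.008,lambda b:d(b)>-3),("galley",(138,120,222,186),.008,lambda b:d(b)>-3.5),("armtop",(246,148,288,185),.057,lambda b:g(b)<65)):
    R,P,c=rect(T,bt,fn); W=np.array([plane("top",p,z)[:2] for p in R]); Q=np.array([plane("top",p,z)[:2] for p in P])
    print(k,"ctr",W.mean(0).round(4),"yaw",yaw(W).round(1),"size",np.linalg.norm(W[1]-W[0]).round(3),np.linalg.norm(W[2]-W[1]).round(3),"quad",Q.round(3).tolist(),P.round(1).tolist())
def edges(gray,box,horizontal,f=6):
    pass
# scene view: corners of bed near edge, dark arm; card, hook
for k,bs,fn in (("bed",(238,200,292,226),lambda b:d(b)>2),("galley",(214,174,276,200),lambda b:d(b)>2),("card",(165,180,214,202),lambda b:(g(b)<125)),("armdark",(260,190,292,215),lambda b:g(b)<70)):
    R,P,c=rect(S,bs,fn); print("scene",k,P.round(1).tolist(),c.round(1))
for k,x,y in (("bench",300,215),("bed",262,212),("card",190,191),("gal",244,187)): print(k,S[y,x])
# vertical steps along central bed column & rows across in top view
G=g(T.astype(float)); print("col 266",G[176:190,266].round(),G[216:226,266].round()); 
for y in(190,200,212): print("row",y,d(T.astype(float))[y,248:286].astype(int))
```

```text
bed ctr [0.4926 0.0016] yaw 2.7 size 0.074 0.136 quad [[0.561, -0.032], [0.426, -0.038], [0.424, 0.035], [0.559, 0.041]] [[278.2, 175.6], [278.9, 220.4], [253.9, 220.4], [253.9, 175.6]]
galley ctr [0.6265 0.2699] yaw 88.7 size 0.155 0.209 quad [[0.702, 0.166], [0.546, 0.169], [0.552, 0.372], [0.705, 0.368]] [[214.4, 128.8], [210.6, 178.6], [142.6, 174.9], [148.1, 125.9]]
armtop ctr [0.5708 0.0052] yaw -85.8 size 0.072 0.065 quad [[0.604, -0.03], [0.541, -0.029], [0.536, 0.038], [0.602, 0.044]] [[277.8, 156.9], [276.9, 177.9], [253.4, 179.2], [252.4, 156.9]]Traceback (most recent call last):
  File "<stdin>", line 12, in <module>
  File "h.py", line 22, in rect
    c=max(cv2.findContours(m,0,2)[0],key=cv2.contourArea)
ValueError: max() iterable argument is empty
```

Run:
```python
from h import *
T=cv2.imread("pics/top0.png");S=cv2.imread("pics/scene0.png")
g=lambda b:b.mean(2); d=lambda b:b[...,0]-b[...,2]
for k,x,y in (("bench",300,215),("bed",262,212),("card",190,191),("gal",244,187),("hook",210,207)): print(k,S[y,x],end=" ")
print()
for k,bt,ft,bs,fs in (("galley",(138,120,222,186),lambda b:d(b)>-3.5,(214,174,276,202),lambda b:d(b)>-2),
 ("card",(118,188,170,252),lambda b:g(b)<105,(164,180,214,203),lambda b:g(b)<145),
 ("hookboard+cleat",(184,180,230,250),lambda b:d(b)<-20,(192,188,248,216),lambda b:d(b)<-25),
 ("bed",(246,181,288,228),lambda b:d(b)>-3,(238,203,292,226),lambda b:d(b)>-2)):
    try:
        _,P,_=rect(T,bt,ft); _,Q,_=rect(S,bs,fs)
        for p in P:
            X,e=min((tri(p,q) for q in Q),key=lambda t:t[1]+abs(t[0][2])*.3); print(k,p.round(1),X.round(3),round(e,4))
    except ValueError as e: print(k,e)
# block faces: match four corners, order by nearest projection
bl={"b1":((330,135,367,185),(312,210,352,241)),"b2":((320,197,357,248),(264,225,307,253)),"b3":((378,197,412,243),(303,240,346,272))}
for k,(bt,bs) in bl.items():
    _,P,_=rect(T,bt,lambda b:g(b)<85)
    for th in(85,100,115):
        _,Q,_=rect(S,bs,lambda b:g(b)<th); z=[]
        for p in P:
            pr=proj("scene",plane("top",p,.022)); q=min(Q,key=lambda q:np.linalg.norm(q-pr)); z.append(tri(p,q)[0][2])
        print(k,th,"corner z",np.round(z,3),np.mean(z).round(4))
```

```text
bench [139 164 170] bed [141 149 151] card [102 118 126] gal [138 147 147] hook [ 90 117 139] 
galley max() iterable argument is empty
card [164.6 243.9] [0.357 0.263 0.078] 0.0382
card [124.4 248.4] [0.333 0.406 0.004] 0.0018
card [122.1 200.9] [0.473 0.425 0.005] 0.0035
card [159.6 194.9] [ 0.496  0.318 -0.002] 0.0038
hookboard+cleat [224.6 244.1] [ 0.377  0.103 -0.007] 0.0554
hookboard+cleat [189.8 245.8] [ 0.309  0.246 -0.032] 0.09
hookboard+cleat [187.1 186.6] [0.514 0.234 0.028] 0.0037
hookboard+cleat [222.8 184.8] [0.534 0.125 0.018] 0.0187
bed max() iterable argument is empty
b1 85 corner z [0.015 0.006 0.009 0.014] 0.0111
b1 100 corner z [0.013 0.002 0.01  0.015] 0.0098
b1 115 corner z [0.005 0.093 0.071 0.054] 0.0558
b2 85 corner z [0.019 0.005 0.017 0.019] 0.015
b2 100 corner z [0.018 0.003 0.018 0.02 ] 0.0147
b2 115 corner z [ 0.003 -0.001  0.018  0.021] 0.0105
b3 85 corner z [0.022 0.023 0.02  0.02 ] 0.0215
b3 100 corner z [0.023 0.004 0.014 0.021] 0.0159
b3 115 corner z [0.008 0.003 0.015 0.023] 0.0121
```

```bash
python3 -m crank '[[0.15,-0.13,0,0,1],[0.15,-0.13,0,0,1],[0.15,-0.13,0,0,1],[0.15,-0.13,0,0,1],[0.15,-0.13,0,0,1],[0.15,-0.13,0,0,1],[0.15,-0.13,0,0,1],[0.15,-0.13,0,0,1]]' 40
python3 -m crank '[[0.06,-0.19,0,0,1],[0.06,-0.19,0,0,1],[0.06,-0.19,0,0,1],[0.06,-0.19,0,0,1],[0.06,-0.19,0,0,1],[0.06,-0.19,0,0,1],[0.06,-0.19,0,0,1],[0.06,-0.19,0,0,1]]'
python3 -m crank '[[0,-0.2,0,0,1],[0,-0.2,0,0,1],[0,-0.2,0,0,1],[0,-0.2,0,0,1],[0,-0.2,0,0,1],[0,-0.2,0,0,1],[0,-0.2,0,0,1],[0,-0.2,0,0,1],[0,0,0,0,1]]' || true
```

```text
clock: 0.77
tcp_pos: [0.4033, 0.4455, 0.2311]
orientation: [-0.38, -3.118, 0.001]
contact_force: [0.9, 0.0, -0.0]
grip_width: 0.0857
gripper_force: 0.0
clock: 1.43
tcp_pos: [0.4982, 0.1412, 0.2312]
orientation: [-0.38, -3.118, -0.0]
contact_force: [0.5, -0.1, -0.2]
grip_width: 0.0856
gripper_force: 0.0validation failed for argument at $...
```

```bash
python3 -m crank '[[-0.05,-0.19,-0.05,0,1],[-0.05,-0.19,-0.05,0,1],[-0.05,-0.19,-0.05,0,1],[-0.05,-0.19,-0.05,0,1],[-0.05,-0.19,-0.05,0,1],[-0.05,-0.19,-0.05,0,1],[-0.05,-0.19,-0.05,0,1],[-0.05,-0.19,-0.05,0,1]]'
python3 -m crank '[[-0.04,-0.1,0,0,1],[-0.035,-0.1,0,0,1],[0,0,-0.15,0,1],[0,0,-0.15,0,1],[0,0,-0.15,0,1],[0,0,-0.1,0,1],[0,0,0,0,1]]'
```

```text
clock: 2.1
tcp_pos: [0.4173, -0.1623, 0.1509]
orientation: [0.38, 3.118, 0.0]
contact_force: [0.3, 0.0, 0.2]
grip_width: 0.0854
gripper_force: 0.0
clock: 2.68
tcp_pos: [0.4005, -0.1998, 0.0381]
orientation: [-0.38, -3.112, -0.001]
contact_force: [-0.3, 0.4, 0.4]
grip_width: 0.0853
gripper_force: 0.0
```

```bash
python3 -m crank '[[0,0,-0.09,0,1],[0.01,-0.01,-0.09,0,1],[0,0,0,0,-0.2],[0,0,0,0,-1],[0,0,0,0,-1],[0,0,0,0,-1],[0,0,0,0,-1],[0,0,0,0,-1]]' 40
python3 - <<'E'
from bench import r
import cv2
cv2.imwrite("pics/g1.png",cv2.resize(r.grab_frame("scene")[150:300,180:400],None,fx=3.6,fy=3.6))
E
```

```text
clock: 3.35
tcp_pos: [0.4059, -0.203, 0.0066]
orientation: [0.38, 3.117, -0.0]
contact_force: [-1.1, 1.2, 8.7]
grip_width: 0.0539
gripper_force: 43.1
```

View pics/g1.png

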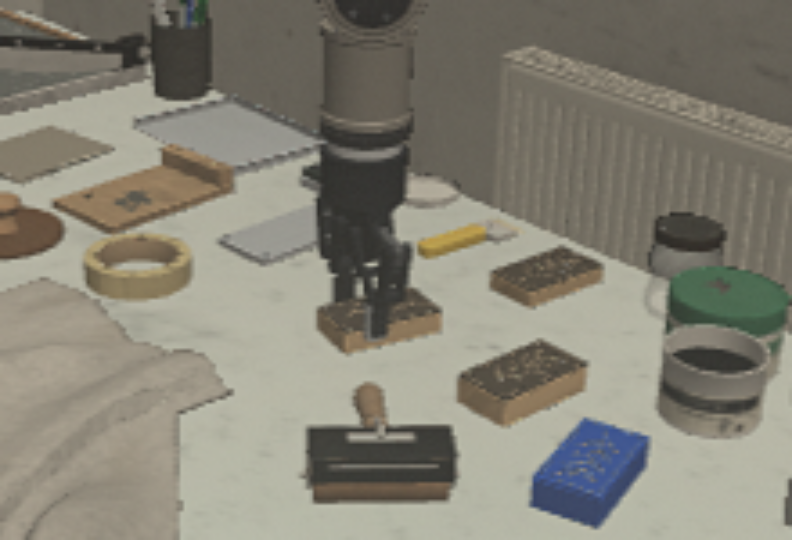

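The block is held across its width, with the fingers just behind mid-length at about (370,290). Gauge bed at (270,230). Moving to the bed.

```bash
python3 -m crank '[[0,0,0.15,0,-1],[0,0,0.15,0,-1],[0.05,0.19,0,0.12,-1],[0.05,0.19,0,0.12,-1],[0.05,0.19,0,0.12,-1],[0.05,0.19,0,0,-1],[0.06,0.19,0,0,-1],[0,0.06,0,0,-1]]'
python3 -m crank '[[0,0,-0.05,0,-1],[0,0,-0.05,0,-1],[0,0,0,0,-1],[0,0,0,0,-1]]'
python3 - <<'E'
from bench import r
from h import *
o=r.get_obs();from scipy.spatial.transform import Rotation as R
print(o["tcp_pos"],R.from_rotvec(o["orientation"]).as_matrix()[:,1],o["contact_force"])
T=r.grab_frame("top");S=r.grab_frame("scene");cv2.imwrite("pics/t2.png",T)
cv2.imwrite("pics/c2.png",np.hstack([cv2.resize(T[140:235,220:315],(400,400)),cv2.resize(S[170:245,225:300],(400,400))]))
E
```

```text
clock: 4.07
tcp_pos: [0.4601, 0.0058, 0.0664]
orientation: [-0.074, 3.137, 0.004]
contact_force: [0.7, 0.3, -1.5]
grip_width: 0.0539
gripper_force: 43.2
clock: 4.4
tcp_pos: [0.4561, -0.0026, 0.0447]
orientation: [0.058, -3.139, 0.002]
contact_force: [-0.2, -1.2, -1.1]
grip_width: 0.0541
gripper_force: 43.2
[ 0.45605009 -0.00258434  0.04466201] [-3.71887929e-02  9.99307835e-01 -9.18792001e-04] [-0.18089591 -1.22963885 -1.11754861]
```

View pics/c2.png

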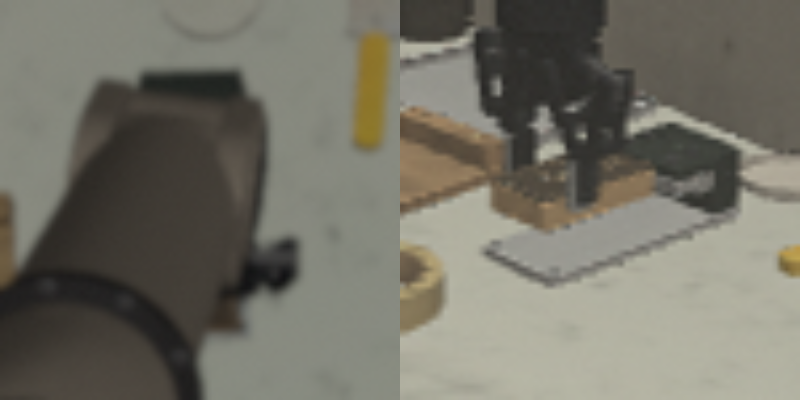

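The block (at right panel (575,190)) hangs level above the bed, with its end just short of the dark arm. Lowering in steps.

```bash
python3 -m crank '[[0,0,-0.07,0,-1],[0,0,-0.06,0,-1],[0,0,0,0,-1]]'
python3 -m crank '[[0,0,-0.01,0,-1],[0,0,-0.01,0,-1],[0,0,0,0,-1]]'
```

```text
clock: 4.75
tcp_pos: [0.4562, -0.0018, 0.0182]
orientation: [0.06, -3.139, 0.001]
contact_force: [-0.9, -0.2, -1.4]
grip_width: 0.0536
gripper_force: 43.2
clock: 5.0
tcp_pos: [0.4575, -0.001, 0.0156]
orientation: [-0.062, 3.141, 0.0]
contact_force: [-0.4, 0.7, 0.1]
grip_width: 0.0538
gripper_force: 43.2
```

```bash
python3 -m crank '[[0,0,-0.01,0,-1],[0,0,0,0,-1]]'
python3 -m crank '[[0,0,-0.005,0,-1],[0,0,0,0,-1]]'
```

```text
clock: 5.17
tcp_pos: [0.4578, -0.0009, 0.0146]
orientation: [-0.062, 3.14, 0.001]
contact_force: [-4.5, -0.2, 15.4]
grip_width: 0.0536
gripper_force: 45.0
clock: 5.33
tcp_pos: [0.4578, -0.0009, 0.0145]
orientation: [-0.062, 3.14, 0.002]
contact_force: [-8.2, 0.1, 32.2]
grip_width: 0.0541
gripper_force: 46.8
```

```bash
python3 -m crank '[[0,0,0.009,0,-1],[0.03,0.001,0,0,-1],[0.03,0.001,0,0,-1],[0.03,0.001,0,0,-1],[0,0,0,0,-1]]'
python3 -m crank '[[0.02,0.001,0,0,-1],[0.02,0.001,0,0,-1],[0,0,0,0,-1]]'
```

```text
clock: 5.75
tcp_pos: [0.4725, -0.0003, 0.0143]
orientation: [0.062, -3.134, -0.001]
contact_force: [-9.5, -1.0, 15.5]
grip_width: 0.0539
gripper_force: 45.7
clock: 6.0
tcp_pos: [0.483, 0.0002, 0.0143]
orientation: [0.063, -3.139, -0.0]
contact_force: [-1.1, -0.8, 1.3]
grip_width: 0.0538
gripper_force: 44.4
```

```bash
python3 -m crank '[[0.02,0.001,0,0,-1],[0.02,0.001,0,0,-1],[0,0,0,0,-1]]'
python3 -m crank '[[0.02,0.001,0,0,-1],[0.02,0.001,0,0,-1],[0,0,0,0,-1]]'
```

```text
clock: 6.25
tcp_pos: [0.4915, 0.0007, 0.0143]
orientation: [0.063, -3.14, -0.0]
contact_force: [-4.3, -0.1, 7.0]
grip_width: 0.0535
gripper_force: 45.0
clock: 6.5
tcp_pos: [0.4936, 0.0008, 0.0141]
orientation: [0.062, -3.128, -0.002]
contact_force: [-19.1, -0.9, 29.8]
grip_width: 0.0538
gripper_force: 47.4
```

```bash
python3 -m crank '[[0.02,0.001,0.005,0,-1],[0.01,0,0.005,0,-1],[0,0,0,0,-1]]'
```

```text
clock: 6.75
tcp_pos: [0.4944, 0.0004, 0.014]
orientation: [0.062, -3.119, -0.001]
contact_force: [-25.4, -0.1, 19.1]
grip_width: 0.0535
gripper_force: 46.5
```

It stopped firmly 20 mm in, so this is the type-high block and it goes in the galley.

```bash
python3 -m crank '[[-0.09,-0.004,0,0,-1],[-0.09,-0.004,0,0,-1],[-0.09,-0.004,0,0,-1],[-0.06,0,0,0,-1],[0,0,0.12,0,-1],[0,0,0.15,0,-1],[0,0,0.13,0,-1]]'
python3 -m crank '[[0.1,0.168,0,0,-1],[0.1,0.168,0,0,-1],[0.1,0.168,0,0,-1],[0.1,0.168,0,0,-1],[0.1,0.168,0,0,-1],[0.1,0.168,0,0,-1],[0.1,0.168,0,0,-1],[0.1,0.168,0,0,-1]]'
python3 -m crank '[[0,0,-0.1,0,-1],[0,0,-0.1,0,-1],[0,0,-0.1,0,-1],[0,0,0,0,-1]]'
```

```text
clock: 7.33
tcp_pos: [0.4395, -0.0013, 0.097]
orientation: [0.063, -3.14, 0.001]
contact_force: [0.7, -0.4, -0.3]
grip_width: 0.0539
gripper_force: 44.4
clock: 8.0
tcp_pos: [0.6004, 0.2699, 0.0957]
orientation: [-0.064, 3.141, -0.0]
contact_force: [0.4, 0.3, -0.6]
grip_width: 0.0539
gripper_force: 44.4
clock: 8.33
tcp_pos: [0.5967, 0.267, 0.0316]
orientation: [0.064, -3.135, 0.005]
contact_force: [-0.4, -0.7, -2.1]
grip_width: 0.0536
gripper_force: 44.4
```

```bash
python3 -m crank '[[0,0,-0.06,0,-1],[0,0,-0.04,0,-1],[0,0,-0.01,0,-1],[0,0,0,0,-1]]'
python3 -m crank '[[0,0,-0.01,0,-1],[0,0,0,0,-1]]'
python3 -m crank '[[0,0,-0.01,0,-1],[0,0,0,0,-1]]'
```

```text
clock: 8.67
tcp_pos: [0.5993, 0.2675, 0.0139]
orientation: [0.062, -3.141, 0.0]
contact_force: [0.6, -0.7, -1.8]
grip_width: 0.0537
gripper_force: 44.4
clock: 8.83
tcp_pos: [0.5997, 0.2678, 0.0126]
orientation: [-0.062, 3.14, 0.001]
contact_force: [-0.3, 0.8, -1.1]
grip_width: 0.0538
gripper_force: 44.4
clock: 9.0
tcp_pos: [0.5994, 0.2677, 0.0103]
orientation: [-0.063, 3.141, 0.0]
contact_force: [0.4, 0.4, -1.4]
grip_width: 0.0536
gripper_force: 44.4
```

```bash
python3 -m crank '[[0,0,-0.01,0,-1],[0,0,0,0,-1]]'
python3 -m crank '[[0,0,0,0,1],[0,0,0,0,1],[0,0,0,0,1],[0,0,0,0,1],[0,0,0.1,0,1],[0,0,0.2,0,1],[0,0,0.15,0,1]]'
python3 -m crank '[[0,-0.2,0,-0.1,1],[0,-0.2,0,0,1],[0,-0.2,0,0,1],[0,-0.2,0,0,1],[0,-0.2,0,0,1],[0,-0.2,0,0,1],[0,-0.2,0,0,1],[0,-0.2,0,0,1]]'
python3 -m crank '[[0,-0.19,0,0,1],[0,-0.19,0,0,1],[0,-0.18,0,0,1],[0,-0.18,0,0,1],[0,-0.18,0,0,1],[0,0,-0.1,0,1],[0,0,-0.1,0,1],[0,0,0,0,1]]'
python3 - <<'E'
from h import *
o=r.get_obs();from scipy.spatial.transform import Rotation as R
print(o["tcp_pos"],R.from_rotvec(o["orientation"]).as_matrix()[:,1])
T=r.grab_frame("top");S=r.grab_frame("scene")
cv2.imwrite("pics/c3.png",cv2.resize(np.hstack([T[110:270,120:360],S[165:325,160:400]]),None,fx=1.66,fy=1.66))
E
```

```text
clock: 9.17
tcp_pos: [0.5996, 0.2677, 0.0082]
orientation: [-0.063, 3.14, 0.0]
contact_force: [0.2, 0.3, -0.2]
grip_width: 0.0537
gripper_force: 44.5
clock: 9.75
tcp_pos: [0.5992, 0.2674, 0.0994]
orientation: [0.063, -3.14, 0.001]
contact_force: [1.5, 0.1, 0.9]
grip_width: 0.0855
gripper_force: 0.0
clock: 10.42
tcp_pos: [0.5991, -0.0542, 0.0984]
orientation: [0.06, 3.141, 0.0]
contact_force: [0.7, -1.0, -0.3]
grip_width: 0.0855
gripper_force: 0.0
clock: 11.08
tcp_pos: [0.5966, -0.2363, 0.0546]
orientation: [-0.063, -3.135, -0.003]
contact_force: [-0.1, 1.3, -1.0]
grip_width: 0.0851
gripper_force: 0.0
[ 0.59658651 -0.23626067  0.05464766] [0.04009429 0.99919475 0.00151676]
```

View pics/c3.png

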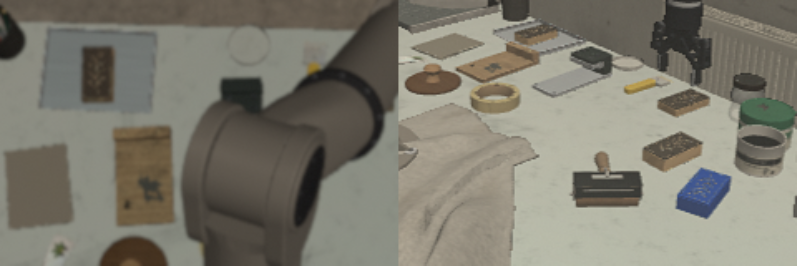

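The type-high block lies flat in the galley (left (97,73)); the gripper is above block 1.

```bash
python3 -m crank '[[0,0,-0.12,0,1],[0,0,-0.1,0,1],[0,0,-0.035,0,1],[0,0,0,0,0],[0,0,0,0,-1],[0,0,0,0,-1],[0,0,0,0,-1],[0,0,0,0,-1]]' 40
```

```text
clock: 11.85
tcp_pos: [0.6006, -0.2368, 0.0091]
orientation: [0.061, 3.138, -0.001]
contact_force: [-1.8, 0.9, 6.8]
grip_width: 0.0532
gripper_force: 42.6
```

```bash
python3 -m crank '[[0,0,0,0,-1]]'
```

```text
clock: 11.93
tcp_pos: [0.6006, -0.2368, 0.0091]
orientation: [0.061, 3.138, -0.001]
contact_force: [-0.5, 1.2, 7.7]
grip_width: 0.0533
gripper_force: 42.6
```

```bash
python3 -m crank '[[0,0,0.12,0,-1],[0,0,0.13,0,-1],[0,0,0.1,0,-1],[-0.097,0.169,0,0.115,-1],[-0.097,0.169,0,0,-1],[-0.097,0.169,0,0,-1],[-0.097,0.169,0,0,-1],[-0.097,0.169,0,0,-1]]'
python3 -m crank '[[-0.097,0.169,0,0,-1],[-0.097,0.166,0,0,-1],[0,0,0,0,-1],[0,0,-0.1,0,-1],[0,0,-0.1,0,-1],[0,0,-0.06,0,-1],[0,0,0,0,-1]]'
```

```text
clock: 12.6
tcp_pos: [0.5015, -0.0661, 0.0779]
orientation: [-0.08, 3.139, 0.0]
contact_force: [-0.3, 1.2, 0.3]
grip_width: 0.0532
gripper_force: 42.5
clock: 13.18
tcp_pos: [0.4625, -0.0005, 0.0238]
orientation: [0.082, -3.138, 0.001]
contact_force: [-0.9, 0.2, -1.2]
grip_width: 0.0534
gripper_force: 42.5
```

```bash
python3 -m crank '[[0,0,-0.025,0,-1],[0,0,0,0,-1]]'
python3 -m crank '[[0,0,-0.01,0,-1],[0,0,0,0,-1]]'
python3 -m crank '[[0,0,-0.01,0,-1],[0,0,0,0,-1]]'
```

```text
clock: 13.35
tcp_pos: [0.4639, -0.0006, 0.0203]
orientation: [-0.081, 3.14, 0.0]
contact_force: [-0.3, 0.2, -0.9]
grip_width: 0.0526
gripper_force: 42.5
clock: 13.52
tcp_pos: [0.464, -0.0004, 0.0186]
orientation: [-0.081, 3.139, 0.0]
contact_force: [-0.4, -0.2, -1.3]
grip_width: 0.0532
gripper_force: 42.5
clock: 13.68
tcp_pos: [0.4641, -0.0004, 0.017]
orientation: [-0.081, 3.139, 0.001]
contact_force: [-2.1, 0.1, 8.3]
grip_width: 0.0533
gripper_force: 43.5
```

```bash
python3 -m crank '[[0.045,0.002,0.002,0,-1],[0.045,0.002,0,0,-1],[0.045,0.002,0,0,-1],[0,0,0,0,-1]]'
python3 -m crank '[[0.04,0.002,0,0,-1],[0.04,0.002,0,0,-1],[0.02,0.001,0,0,-1],[0,0,0,0,-1]]'
```

```text
clock: 14.02
tcp_pos: [0.4923, 0.0009, 0.0172]
orientation: [-0.081, 3.138, 0.0]
contact_force: [0.3, 0.5, -0.4]
grip_width: 0.0532
gripper_force: 42.5
clock: 14.35
tcp_pos: [0.5097, 0.0016, 0.017]
orientation: [0.081, -3.139, -0.0]
contact_force: [-3.9, 0.2, 9.6]
grip_width: 0.0532
gripper_force: 43.5
```

```bash
python3 -m crank '[[0.03,0.001,0.002,0,-1],[0.02,0.001,0,0,-1],[0,0,0,0,-1]]'
python3 -m crank '[[0.02,0.001,0,0,-1],[0,0,0,0,-1]]'
```

```text
clock: 14.6
tcp_pos: [0.5138, 0.0016, 0.0169]
orientation: [0.081, -3.127, -0.001]
contact_force: [-18.3, 0.1, 26.9]
grip_width: 0.053
gripper_force: 45.3
clock: 14.77
tcp_pos: [0.5138, 0.0016, 0.0168]
orientation: [0.08, -3.12, -0.002]
contact_force: [-28.0, -0.5, 38.4]
grip_width: 0.053
gripper_force: 46.7
```

It ran past the step to the back wall, so it is the too-low block and goes on the packing card.

```bash
python3 -m crank '[[-0.1,-0.005,0,0,-1],[-0.1,-0.005,0,0,-1],[-0.1,-0.005,0,0,-1],[-0.1,0,0,0,-1],[0,0,0.13,0,-1],[0,0,0.14,0,-1],[0,0,0.13,0,-1]]'
python3 -m crank '[[-0.02,0.199,0,0.08,-1],[-0.02,0.199,0,0.075,-1],[-0.02,0.199,0,0,-1],[-0.02,0.199,0,0,-1],[-0.02,0.199,0,0,-1],[-0.02,0.199,0,0,-1],[-0.02,0.199,0,0,-1],[-0.02,0.199,0,0,-1]]'
python3 -m crank '[[-0.06,0.19,0,0,-1],[0,0,0,0,-1],[0,0,-0.13,0,-1],[0,0,-0.13,0,-1],[0,0,0,0,-1]]'
```

```text
clock: 15.35
tcp_pos: [0.4435, -0.0008, 0.0977]
orientation: [0.081, -3.139, 0.0]
contact_force: [0.7, 0.3, 1.1]
grip_width: 0.0535
gripper_force: 42.6
clock: 16.02
tcp_pos: [0.4117, 0.3197, 0.097]
orientation: [-0.272, 3.13, 0.0]
contact_force: [1.7, -0.9, -0.4]
grip_width: 0.0527
gripper_force: 42.6
clock: 16.43
tcp_pos: [0.3978, 0.3536, 0.0412]
orientation: [0.273, -3.124, 0.008]
contact_force: [-1.0, -0.8, -0.8]
grip_width: 0.0527
gripper_force: 42.6
```

```bash
python3 -m crank '[[0,0,-0.08,0,-1],[0,0,-0.03,0,-1],[0,0,0,0,-1]]'
python3 -m crank '[[0,0,-0.01,0,-1],[0,0,0,0,-1]]'
python3 -m crank '[[0,0,-0.01,0,-1],[0,0,0,0,-1]]'
```

```text
clock: 16.68
tcp_pos: [0.4, 0.3549, 0.0225]
orientation: [0.271, -3.128, 0.002]
contact_force: [-0.9, -0.6, -0.7]
grip_width: 0.0532
gripper_force: 42.6
clock: 16.85
tcp_pos: [0.4009, 0.356, 0.0217]
orientation: [-0.272, 3.129, 0.001]
contact_force: [-0.1, 0.8, -0.3]
grip_width: 0.0529
gripper_force: 42.6
clock: 17.02
tcp_pos: [0.4007, 0.356, 0.0194]
orientation: [-0.272, 3.129, 0.001]
contact_force: [-0.7, 0.7, -0.7]
grip_width: 0.0533
gripper_force: 42.6
```

```bash
python3 -m crank '[[0,0,-0.01,0,-1],[0,0,-0.01,0,-1],[0,0,0,0,-1]]'
python3 -m crank '[[0,0,-0.004,0,-1],[0,0,0,0,-1]]'
```

```text
clock: 17.27
tcp_pos: [0.4006, 0.356, 0.0149]
orientation: [-0.272, 3.13, 0.0]
contact_force: [-0.7, 0.3, 0.3]
grip_width: 0.0532
gripper_force: 42.7
clock: 17.43
tcp_pos: [0.4006, 0.3561, 0.0149]
orientation: [-0.272, 3.13, 0.001]
contact_force: [-1.2, -1.8, 8.5]
grip_width: 0.0533
gripper_force: 43.6
```

```bash
python3 -m crank '[[0,0,0,0,1],[0,0,0,0,1],[0,0,0,0,1],[0,0,0,0,1],[0,0,0.1,0,1],[0,0,0.2,0,1],[0,0,0.15,0,1]]'
python3 -m crank '[[0.05,-0.191,0,-0.12,1],[0.05,-0.191,0,-0.12,1],[0.05,-0.191,0,0,1],[0.05,-0.191,0,0,1],[0.05,-0.191,0,0,1],[0.05,-0.191,0,0,1],[0,-0.191,0,0,1],[0,-0.191,0,0,1]]'
python3 -m crank '[[0,-0.191,0,0,1],[0,-0.191,0,0,1],[0,-0.191,0,0,1],[0,-0.191,0,0,1],[0,-0.191,0,0,1],[-0.04,-0.191,0,0,1],[-0.04,-0.191,0,0,1],[-0.04,-0.191,0,0,1]]'
python3 -m crank '[[-0.04,-0.191,0,0,1],[-0.04,-0.191,0,0,1],[0,-0.191,0,0,1],[0,0,-0.1,0,1],[0,0,-0.1,0,1],[0,0,0,0,1]]'
python3 - <<'E'
from h import *
o=r.get_obs();from scipy.spatial.transform import Rotation as R
print(o["tcp_pos"],R.from_rotvec(o["orientation"]).as_matrix()[:,1])
T=r.grab_frame("top");S=r.grab_frame("scene")
cv2.imwrite("pics/c4.png",cv2.resize(np.hstack([T[110:270,110:350],S[165:325,160:400]]),None,fx=1.66,fy=1.66))
E
```

```text
clock: 18.02
tcp_pos: [0.4003, 0.3554, 0.1051]
orientation: [0.272, -3.129, 0.002]
contact_force: [0.3, 0.5, 0.4]
grip_width: 0.0855
gripper_force: 0.0
clock: 18.68
tcp_pos: [0.4607, 0.0483, 0.1042]
orientation: [0.024, 3.141, -0.0]
contact_force: [0.3, 0.4, -0.6]
grip_width: 0.0855
gripper_force: 0.0
clock: 19.35
tcp_pos: [0.4358, -0.2571, 0.1041]
orientation: [0.023, 3.142, 0.0]
contact_force: [0.2, 0.4, 0.1]
grip_width: 0.0851
gripper_force: 0.0
clock: 19.85
tcp_pos: [0.4182, -0.3691, 0.061]
orientation: [-0.026, -3.137, -0.005]
contact_force: [-1.0, 1.4, 0.2]
grip_width: 0.0855
gripper_force: 0.0
[ 0.4182207  -0.3690654   0.06095907] [0.01633682 0.99986196 0.00302661]
```

View pics/c4.png

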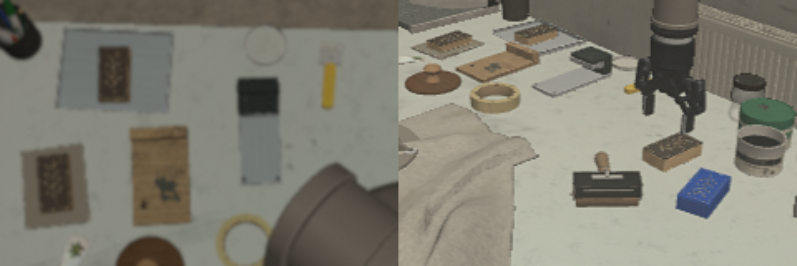

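The low block lies on the card (left (54,182)), the type-high one in the galley (115,73), and the gripper stands above block 3.

```bash
python3 -m crank '[[0,0,-0.12,0,1],[0,0,-0.1,0,1],[0,0,-0.045,0,1],[0,0,0,0,0],[0,0,0,0,-1],[0,0,0,0,-1],[0,0,0,0,-1],[0,0,0,0,-1]]' 40
python3 -m crank '[[0,0,0,0,-1]]'
```

```text
clock: 20.62
tcp_pos: [0.4213, -0.3706, 0.0127]
orientation: [0.024, 3.14, -0.002]
contact_force: [-0.5, 0.5, 7.4]
grip_width: 0.0538
gripper_force: 42.9
clock: 20.7
tcp_pos: [0.4213, -0.3706, 0.0127]
orientation: [0.024, 3.139, -0.002]
contact_force: [-0.9, 1.0, 7.0]
grip_width: 0.054
gripper_force: 42.9
```

```bash
python3 -m crank '[[0,0,0.15,0,-1],[0,0,0.15,0,-1],[0.03,0.185,0,0.09,-1],[0.03,0.185,0,0,-1],[0.03,0.185,0,0,-1],[0.03,0.185,0,0,-1],[0.03,0.185,0,0,-1],[0.03,0.185,0,0,-1]]'
python3 -m crank '[[0.02,0.185,0,0,-1],[0,0.185,0,0,-1],[0,0.185,0,0,-1],[0,0.185,0,0,-1],[0,0,0,0,-1],[0,0,-0.1,0,-1],[0,0,-0.1,0,-1],[0,0,0,0,-1]]'
python3 -m crank '[[0,0,-0.03,0,-1],[0,0,0,0,-1]]'
```

```text
clock: 21.37
tcp_pos: [0.4568, -0.1463, 0.0719]
orientation: [-0.087, 3.139, -0.0]
contact_force: [0.5, 0.0, -0.6]
grip_width: 0.0539
gripper_force: 43.1
clock: 22.03
tcp_pos: [0.4589, 0.0003, 0.0294]
orientation: [0.089, -3.137, 0.001]
contact_force: [-0.6, -0.2, -1.5]
grip_width: 0.0536
gripper_force: 43.1
clock: 22.2
tcp_pos: [0.4606, -0.0004, 0.0252]
orientation: [-0.086, 3.14, -0.0]
contact_force: [0.4, 0.7, -1.1]
grip_width: 0.0541
gripper_force: 43.1
```

```bash
python3 -m crank '[[0,0,-0.01,0,-1],[0,0,-0.01,0,-1],[0,0,0,0,-1]]'
python3 -m crank '[[0,0,-0.005,0,-1],[0,0,0,0,-1]]'
```

```text
clock: 22.45
tcp_pos: [0.4608, -0.0001, 0.0214]
orientation: [-0.087, 3.14, 0.0]
contact_force: [-0.1, 0.2, -0.9]
grip_width: 0.0538
gripper_force: 43.1
clock: 22.62
tcp_pos: [0.4608, -0.0, 0.0207]
orientation: [-0.087, 3.14, 0.001]
contact_force: [-1.6, 0.8, 5.1]
grip_width: 0.0536
gripper_force: 43.7
```

Lead end is at about 0.5245 m, so contact at the mouth should come after about 15 mm.

```bash
python3 -m crank '[[0.03,0.001,0.001,0,-1],[0.03,0.001,0,0,-1],[0,0,0,0,-1]]'
python3 -m crank '[[0.03,0.001,0,0,-1],[0.02,0.001,0,0,-1],[0,0,0,0,-1]]'
```

```text
clock: 22.87
tcp_pos: [0.472, 0.0003, 0.0208]
orientation: [0.087, -3.139, -0.001]
contact_force: [1.1, 1.0, -1.1]
grip_width: 0.0536
gripper_force: 43.2
clock: 23.12
tcp_pos: [0.4765, 0.0003, 0.0206]
orientation: [0.086, -3.128, -0.002]
contact_force: [-18.7, -0.5, 29.7]
grip_width: 0.0539
gripper_force: 46.3
```

```bash
python3 -m crank '[[0.02,0.001,0.003,0,-1],[0,0,0,0,-1]]'
python3 -m crank '[[-0.1,-0.003,0,0,-1],[-0.1,-0.003,0,0,-1],[-0.045,0,0,0,-1],[0,0,0.12,0,-1],[0,0,0.13,0,-1],[0,0,0,0,-1]]'
python3 -m crank '[[0,0.18,0,0.055,-1],[0,0.18,0,0,-1],[-0.02,0.18,0,0,-1],[-0.04,0.18,0,0,-1],[-0.05,0.145,0,0,-1],[0,0,0,0,-1],[0,0,0,0,-1]]'
```

```text
clock: 23.28
tcp_pos: [0.4765, 0.0004, 0.0205]
orientation: [0.086, -3.121, -0.003]
contact_force: [-26.7, -0.4, 36.0]
grip_width: 0.054
gripper_force: 46.8
clock: 23.78
tcp_pos: [0.4404, -0.0001, 0.0742]
orientation: [-0.086, 3.134, 0.002]
contact_force: [0.4, -1.0, -2.0]
grip_width: 0.054
gripper_force: 43.1
clock: 24.37
tcp_pos: [0.4152, 0.175, 0.0706]
orientation: [-0.163, 3.137, 0.001]
contact_force: [-0.3, -0.9, -1.2]
grip_width: 0.0536
gripper_force: 43.1
```

It stopped at the mouth, so it is too high and goes on the bench hook.

```bash
python3 -m crank '[[0.01,0,-0.1,0,-1],[0,0,-0.08,0,-1],[0,0,-0.03,0,-1],[0,0,0,0,-1],[0,0,0,0,-1]]'
python3 -m crank '[[0,0,-0.01,0,-1],[0,0,-0.01,0,-1],[0,0,0,0,-1]]'
```

```text
clock: 24.78
tcp_pos: [0.4177, 0.1718, 0.0289]
orientation: [0.152, -3.137, 0.001]
contact_force: [-0.4, 0.6, -0.4]
grip_width: 0.0536
gripper_force: 43.1
clock: 25.03
tcp_pos: [0.4178, 0.1728, 0.0252]
orientation: [-0.155, 3.137, 0.001]
contact_force: [-0.4, -0.2, -1.6]
grip_width: 0.0536
gripper_force: 43.1
```

```bash
python3 -m crank '[[0,0,-0.006,0,-1],[0,0,0,0,-1]]'
```

```text
clock: 25.2
tcp_pos: [0.4175, 0.1729, 0.0238]
orientation: [-0.155, 3.138, 0.0]
contact_force: [0.8, -0.1, -1.2]
grip_width: 0.0536
gripper_force: 43.1
```

```bash
python3 -m crank '[[0,0,-0.006,0,-1],[0,0,0,0,-1]]'
python3 -m crank '[[0,0,0,0,1],[0,0,0,0,1],[0,0,0,0,1],[0,0,0,0,1],[0,0,0.1,0,1],[0,0,0.15,0,1],[0,0,0.2,0,1],[0,0,0.2,0,1]]'
python3 -m crank '[[0.1,-0.17,0,0,1],[0.1,-0.17,0,0,1],[0.1,-0.17,0,0,1],[0.05,-0.19,0,0,1],[0,-0.2,0,0,1],[0,-0.2,0,0,1],[0,-0.2,0,0,1],[0,-0.2,0,0,1]]'
python3 -m crank '[[0,-0.2,0,0,1],[0,-0.2,0,0,1],[0,-0.2,0,0,1],[0,0,0,0,1],[0,0,0,0,1]]'
python3 - <<'E'
from h import *
T=r.grab_frame("top");S=r.grab_frame("scene")
cv2.imwrite("pics/c5.png",cv2.resize(np.hstack([T[110:270,110:350],S[165:325,160:400]]),None,fx=1.66,fy=1.66))
E
```

```text
clock: 25.37
tcp_pos: [0.4176, 0.173, 0.0227]
orientation: [-0.155, 3.137, 0.001]
contact_force: [-0.8, -0.4, 2.4]
grip_width: 0.0535
gripper_force: 43.4
clock: 26.03
tcp_pos: [0.4167, 0.172, 0.1534]
orientation: [0.154, -3.136, 0.003]
contact_force: [0.7, 1.3, 0.3]
grip_width: 0.0854
gripper_force: 0.0
clock: 26.7
tcp_pos: [0.487, -0.129, 0.1525]
orientation: [-0.156, 3.138, 0.0]
contact_force: [1.7, 0.3, 0.9]
grip_width: 0.0854
gripper_force: 0.0
clock: 27.12
tcp_pos: [0.4864, -0.2502, 0.1525]
orientation: [0.146, -3.138, 0.002]
contact_force: [-0.1, 1.3, -0.9]
grip_width: 0.0853
gripper_force: 0.0
```

View pics/c5.png

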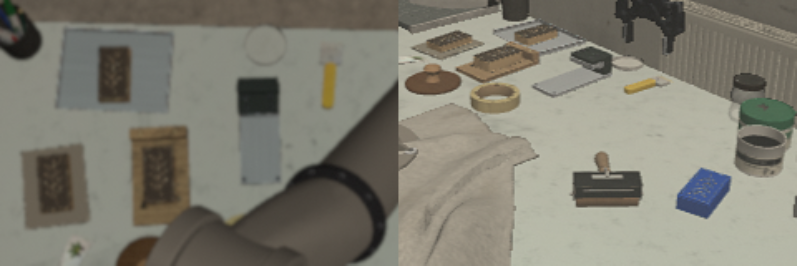

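The picture shows all three placed flat: galley (115,73), card (54,182) and hook (160,176), the last clear of the cleat. The scraper and tin have not moved, and the arm is clear.

```bash
python3 -c "from bench import r; print(r.hand_in())"
```

```text
the job is handed in; nothing more can be done
None
```

I gauged all three blocks one at a time and handed the job in at about 27 s: the type-high block is in the galley, the too-low one on the packing card and the too-high one on the bench hook, all flat and face up, with the scraper and ink tin untouched.

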